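# Tip glass offcuts through the slot of the cullet box

## Task

Pick up the tray with the two glass rods, turn it so that the rods lie in line with the long slot of the steel cullet box, and only then tip it so that both rods fall through the slot into the box. Then stand the empty tray upright on the bench and let go.

Things in the scene. Friction and masses are not known exactly. Their poses are not given: they have to be found in the camera images.
- tray_grip (a point): Wooden grip plate, 44 (x) x 12 (y) x 50 mm (z), at the back of a loose metal tray (about 250 g, 138 mm long in x, end walls 34 mm high). Point: mid-plate, 20 mm below its top, 64 mm above the tray's underside. Pinch across the 12 mm. x along tray and rods, z up, -y the pouring side: a ramp rises 14 degrees to an open edge at y -70, z -47 mm of this point; the back ends at y +6 mm.
- slot (a point): Centre of the slot in the top of the fixed dark steel cullet box, 70 mm above the bench. Box 200 (y) x 90 mm (x), z up; the slot runs along y, 150 mm long, 36 mm wide. A bright metal funnel round it spreads to a mouth 84 (x) x 154 mm (y), its rim 27 mm above this point. Box 66 mm deep inside. May be poured into from either side.
- rod1_center (a point): Centre of an amber glass rod, 12 mm diameter, 110 mm long (along its x), 32 g. It lies loose on the tray's flat bed, 26 mm wide, between the back wall and the ramp. Tilting the tray about its x, pouring side down, past 14 degrees lets the rods roll out over the open edge; 40 degrees, reached slowly, empties it.
- rod2_center (a point): Centre of the second, equal glass rod, lying beside the first in the tray.
Not all that is in view belongs to the job. What is shaped like the part that bears tray_grip but yellow is not meant. Leave any blue look-alike of the part that bears rod1_center alone.

How it is judged (in metres and radians):
On the way, in this order (a step that is already met when the one before it is completed fails the run):
1. the tray is lifted off the bench with both rods in it, and turned so that they lie in line with the slot (within 20 degrees) (height (world z) of tray_grip above 0.1 m and angle between the x axis of tray_grip and the y axis of slot, either way round below 0.35 rad and x of rod1_center in the frame of tray_grip between -0.07 and 0.07 m and y of rod1_center in the frame of tray_grip between -0.075 and 0.005 m and z of rod1_center in the frame of tray_grip between -0.065 and -0.02 m and x of rod2_center in the frame of tray_grip between -0.07 and 0.07 m and y of rod2_center in the frame of tray_grip between -0.075 and 0.005 m and z of rod2_center in the frame of tray_grip between -0.065 and -0.02 m), for 0.1 s.
2. both rods are inside the box while the tray is still held off the bench (height (world z) of tray_grip above 0.1 m and x of rod1_center in the frame of slot between -0.045 and 0.045 m and y of rod1_center in the frame of slot between -0.1 and 0.1 m and z of rod1_center in the frame of slot between -0.07 and -0.01 m and x of rod2_center in the frame of slot between -0.045 and 0.045 m and y of rod2_center in the frame of slot between -0.1 and 0.1 m and z of rod2_center in the frame of slot between -0.07 and -0.01 m), for 0.1 s.
At the end, for the whole second after the job is handed in: Both rods lie inside the cullet box, below its top (centres at least 10 mm below the slot), and the tray stands upright (within 7 degrees) on the bench itself (grip point within 8 mm of 64 mm above the bench), let go (x of rod1_center in the frame of slot between -0.045 and 0.045 m and y of rod1_center in the frame of slot between -0.1 and 0.1 m and z of rod1_center in the frame of slot between -0.07 and -0.01 m and x of rod2_center in the frame of slot between -0.045 and 0.045 m and y of rod2_center in the frame of slot between -0.1 and 0.1 m and z of rod2_center in the frame of slot between -0.07 and -0.01 m and height (world z) of tray_grip between 0.056 and 0.072 m and angle between tray_grip's own z axis and vertical below 0.12 rad); the robot touches nothing.
It also fails if it takes over 64 s, if anything falls off the work surface, if the arm or the gripper's body presses on something with over 40 N, if the wrist force passes 120 N, or if a joint passes its speed limit or range.

## Robot

A 6-joint arm with a two-finger parallel gripper is mounted at the origin on the work surface. World frame = base frame: x ahead of the robot, y to its left, z up, the work surface at z = 0. Lengths are in m, angles in degrees, forces in N, time in s.
With the tool pointing down it reaches from about 0.3 to 0.75 m from the base axis. Payload 8.5 kg.
Tool frame: the origin (TCP) lies between the finger pads; the fingertips stand 22 mm ahead of it and the grasp point (between the pads) lies 3 mm ahead of it (env.nose_length is the distance from the TCP to the fingertips, in m); z points along the fingers, x is the direction in which the jaws open and shut, and the axes are right-handed (so a half turn about z gives the same grasp; the last joint's range is limited). The gripper opens to 85 mm and grips with 20 to 120 N. Pads are 22 mm wide; open, the fingers measure 114 mm over their backs; the gripper's body (76 mm by 85 mm) begins 54 mm behind the grasp point. The pads swing forward as they close: fully open they stand 13 mm farther back than shut.
Start: joints at [58.539, 21.807, 74.336, -0, 83.858, -12.336], TCP at [0.18, 0.52, 0.253] pointing down, gripper open.
Joint ranges: [-178.18, 178.18], [-50.72, 133.34], [12.68, 142.11], [-81.47, 261.47], [9.98, 163.14], [-165.26, 165.26]. Speed limits (degrees/s): [136.94, 136.94, 180, 180, 180, 180].

## Interface

Orientations are given as a 3x3 rotation matrix whose columns are the frame's x, y, z axes.
In Python, from rig import env gives the robot as it stands.
- The arm moves only by the tool arm_command, never from a script. Its argument "steps" is a list of rows, each an object with "delta_pos": the shift along the world's x, y, z in mm, a list of three; "dr": the turn, a rotation vector about the world's x, y, z in degrees, a list of three. In form: [{"delta_pos": [dx, dy, dz], "dr": [wx, wy, wz]}, ...]. A call has 1 to 20 rows; each row shifts and turns the commanded pose from where the row before left it; what a row does not reach is not made up. A row lasts 1/10 s, in which the tool goes at most 50 mm and 8.59 degrees, less where a joint would pass 70% of its speed; a pose out of reach is approached as far as the arm can. A call with a gripper value outside its range is refused whole. "grip" is the opening, from 0 (shut) to 1 (fully open), set as the call begins (left out, the last holds). The fingers move at their own pace and stop on an object; "squeeze" is the grip in N (left out, the last holds). Time passes only in rows, so rows that do not move let the fingers close. It gives the time, the measured TCP pose, the force and the opening at its end, in the units of the state.
- env.observe(): the state, without advancing time (a new reading comes with each control period).
- env.get_image(name): name is "side" or "top"; returns the picture (420x560x3 uint8, blue, green, red); there is no depth.
- env.get_calibration(name): a dict with "fx", "fy", "cx", "cy" (pixels), "k1" (the pictures are not rectified: a ray, as slopes to the right and down, at radius r is drawn at 1 + k1 r^2 times it, then the intrinsics apply), "view" (4x4, takes a point from world to camera coordinates). Camera axes: x right, y up, looking along -z (the intrinsics and any distortion apply to the point x, -y, -z); pixel columns grow to the right and rows downward; lengths in m; the calibration is good to about 2 mm. A picture is of the moment at which its call begins. get_calibration takes no time and is no camera call.
- env.close_job(): hands the job in, once; it reports no verdict.
The state is a dict: "time_s": time; "q": joint angles; "qvel": joint speeds; "joint_efforts": joint torques, N m; "position": TCP position; "tool_rot": TCP orientation; "ft_force": force on the tool from outside, world axes, zero at the start; "wrist_torque": the same for the moment, N m; "grip_width": finger opening in m.
Only numpy, scipy, OpenCV 4.12 (cv2) and the standard library are available. Lean on these libraries where they do the work, as an engineer would, in place of code of your own. Each camera call takes 0.05 s, during which the arm holds its last target. There are 200 camera calls.

## Working session

There is one attempt and no reset: what is moved stays moved. The work goes in short steps, Python scripts to look and compute and a tool call to move; the robot and the scene stay as the last step left them, time stands still between calls to the robot, and variables do not carry over. Pictures are saved under pics/ and viewed, about 8 in all and at most 12, crops included, and the job is handed in when it is done.

Besides the shell and the picture viewer there is one more tool, called as name(argument=value, ...) on one line, values as JSON. arm_command: Moves the arm, as the interface text tells. Its arguments: {"type":"object","properties":{"steps":{"type":"array"},"grip":{"type":"number"},"squeeze":{"type":"number"}},"required":["steps"]}

```bash
mkdir -p pics; cat > h.py <<'E'
import numpy as np, cv2
from rig import env
def ray(name,u,v):
    c=env.get_calibration(name);V=np.array(c["view"]);R=V[:3,:3];o=-R.T@V[:3,3]
    d=np.array([(u-c["cx"])/c["fx"],(v-c["cy"])/c["fy"]]);s=d.copy()
    for _ in range(20): s=d/(1+c["k1"]*(s@s))
    w=R.T@np.array([s[0],-s[1],-1]);return o,w
def onz(name,u,v,z):
    o,w=ray(name,u,v);return o+w*(z-o[2])/w[2]
def proj(name,p):
    c=env.get_calibration(name);V=np.array(c["view"]);q=V[:3,:3]@np.array(p)+V[:3,3]
    s=np.array([q[0],-q[1]])/-q[2];s=s*(1+c["k1"]*(s@s));return np.array([c["fx"]*s[0]+c["cx"],c["fy"]*s[1]+c["cy"]])
E
python3 - <<'E'
from h import *
for n in("top","side"):
    im=env.get_image(n);cv2.imwrite(f"pics/{n}0.png",im)
    V=np.array(env.get_calibration(n)["view"]);print(n,-V[:3,:3].T@V[:3,3],V[:3,:3].round(2).tolist())
print(env.observe())
E
```

```text
top [ 0.34884855 -0.00713791  0.81946883] [[-0.02, -1.0, 0.0], [1.0, -0.02, 0.1], [-0.1, 0.0, 1.0]]
side [ 0.23123955 -0.59868731  0.64330136] [[0.96, -0.29, -0.01], [0.2, 0.64, 0.74], [-0.21, -0.71, 0.67]]
{'time_s': 0.1, 'q': array([ 5.85389143e+01,  2.18365075e+01,  7.43786961e+01,  1.19748115e-03,
        8.38589481e+01, -1.23347211e+01]), 'qvel': array([ 0.00401426, -0.05256464, -0.06828028, -0.10122941,  0.10411414,
        0.08336934]), 'joint_efforts': array([ 4.85161057e-03, -4.49214864e+01, -2.31657851e+01, -8.73275962e-05,
        3.62209365e-03,  4.31638648e-05]), 'position': array([0.18007176, 0.51943884, 0.25278943]), 'tool_rot': array([[ 3.27654370e-01,  9.44797403e-01, -6.93187880e-04],
       [ 9.44796818e-01, -3.27654969e-01, -1.09309155e-03],
       [-1.25987651e-03, -2.96765479e-04, -9.99999162e-01]]), 'ft_force': array([ 1.21958207, -0.16535626, -0.71569003]), 'wrist_torque': array([-0.03856638, -0.02301944, -0.00549537]), 'grip_width': 0.08555622962641683}
```

View pics/top0.png

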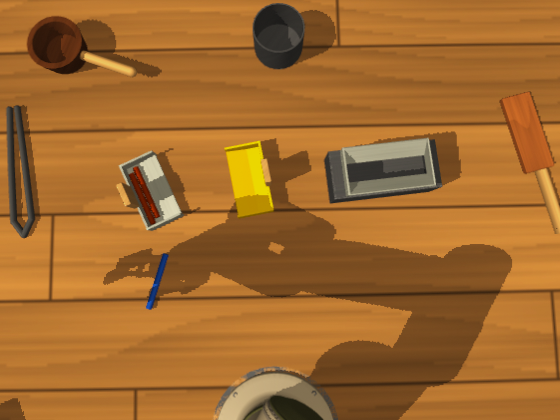

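View pics/side0.png

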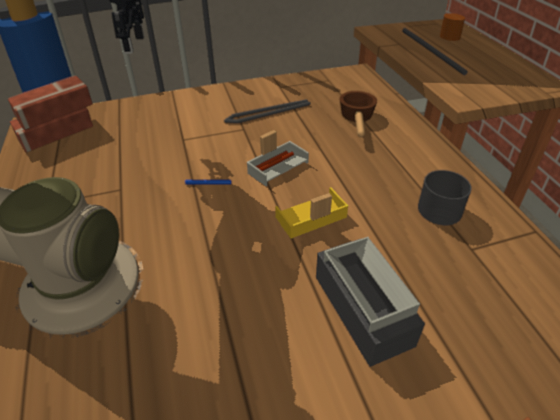

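The top view shows the metal tray at about (150,190), with its grip plate at (124,195) on the left and the amber rods inside. The yellow decoy is at (250,178), the blue rod at (157,281), and the box with its funnel at (383,170). The side view agrees. I'll measure next.

```bash
python3 - <<'E'
from h import *
im=cv2.imread("pics/top0.png");hsv=cv2.cvtColor(im,cv2.COLOR_BGR2HSV)
a=cv2.resize(im[140:245,90:210],None,fx=5,fy=5,interpolation=cv2.INTER_CUBIC)[:,:]
cv2.imwrite("pics/cropT.png",a)
def comp(m,box):
    k=np.zeros(m.shape,np.uint8);x0,x1,y0,y1=box;k[y0:y1,x0:x1]=m[y0:y1,x0:x1]*255
    k=cv2.morphologyEx(k,cv2.MORPH_CLOSE,np.ones((3,3)))
    c=max(cv2.findContours(k,0,2)[0],key=cv2.contourArea);return c
H,S,Vv=[hsv[...,i].astype(int) for i in range(3)]
def rect(c,z,name):
    p=np.array([onz("top",*q[0],z)[:2] for q in c],np.float32)*1000
    r=cv2.minAreaRect(p);print(name,r,cv2.contourArea(c));print(cv2.boxPoints(r).round(1).tolist())
rect(comp((S>180)&((H<8)|(H>172)),(115,185,150,232)),.012,"rods")
rect(comp((S<60)&(Vv>70),(110,190,145,235)),.030,"tray")
rect(comp((S<60)&(Vv>80),(320,445,130,205)),.097,"funnel")
rect(comp((S<80)&(Vv<60),(345,430,145,190)),.070,"slot")
print(im[195,118:132].tolist())
E
```

```text
rods ((458.4413757324219, 251.39178466796875), (118.14722442626953, 20.714366912841797), 24.338741302490234) 403.0
[[400.29998779296875, 236.5], [408.8999938964844, 217.60000610351562], [516.5, 266.29998779296875], [508.0, 285.20001220703125]]
tray ((464.46405029296875, 232.43399047851562), (141.77069091796875, 71.88911437988281), 24.074552536010742) 1642.5
[[385.1000061035156, 236.3000030517578], [414.3999938964844, 170.6999969482422], [543.7999877929688, 228.5], [514.5, 294.20001220703125]]
funnel ((486.3697204589844, -202.94143676757812), (89.20394897460938, 191.91815185546875), 5.395235538482666) 4869.0
[[432.8999938964844, -111.5999984741211], [451.0, -302.70001220703125], [539.7999877929688, -294.29998779296875], [521.7999877929688, -103.19999694824219]]
slot ((489.84649658203125, -213.9115447998047), (32.4355583190918, 142.63136291503906), 5.19540548324585) 729.5
[[467.20001220703125, -144.39999389648438], [480.20001220703125, -286.3999938964844], [512.5, -283.5], [499.5, -141.39999389648438]]
[[46, 111, 174], [50, 117, 179], [68, 145, 206], [79, 165, 225], [79, 163, 224], [80, 167, 227], [80, 167, 227], [81, 168, 228], [71, 152, 211], [41, 86, 124], [29, 61, 89], [30, 61, 89], [30, 60, 88], [29, 59, 86]]
```

View pics/cropT.png

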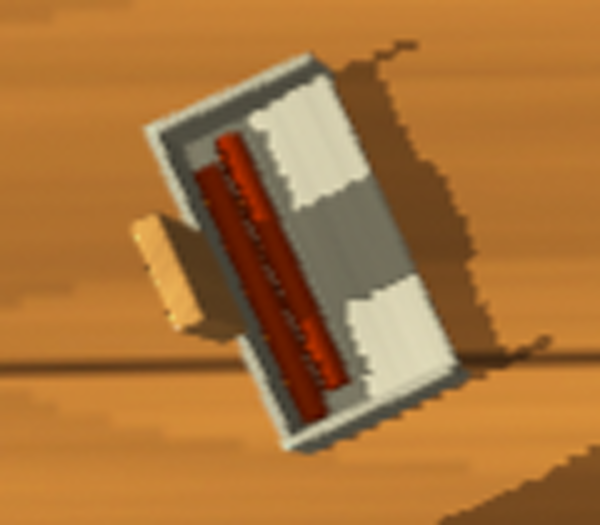

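The crop shows the plate top centred at crop (168,273), which is image (123.6,194.6). The rods lie parallel to the back wall and the pouring side faces image right. Next is a closer look at the box, plus the plate position.

```bash
python3 - <<'E'
from h import *
im=cv2.imread("pics/top0.png")
cv2.imwrite("pics/cropB.png",cv2.resize(im[130:210,318:448],None,fx=6,fy=6,interpolation=cv2.INTER_CUBIC))
print(onz("top",123.6,194.6,.084))
side=cv2.imread("pics/side0.png")
t=np.radians(24.2);p=onz("top",123.6,194.6,.084)
print("proj side of plate top",proj("side",p))
# from tray rim rectangle: back edge at z .034?  tray centre x-> grip y offset -32
c=np.array([464.5,232.4])/1000;print("tray-based grip",c+.032*np.array([-np.sin(t),np.cos(t)]))
E
```

```text
[0.44977062 0.26412904 0.084     ]
proj side of plate top [267.86816333 134.15469427]
tray-based grip [0.45138246 0.26158784]
```

View pics/cropB.png

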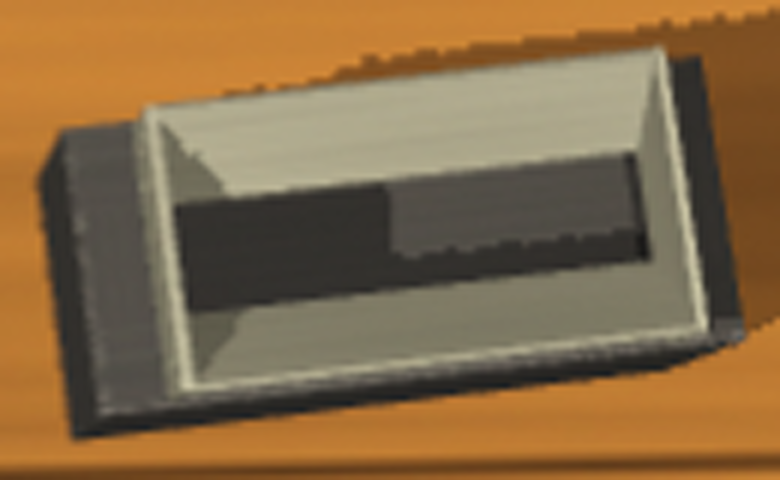

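The box crop shows the funnel rim corners at crop (148,108), (663,50), (708,328) and (185,388), and the slot centre at about image (387,169). I'm moving to above the grip.

arm_command(steps=[{"delta_pos": [18, -17, 0], "dr": [0, 0, 2.9]}, {"delta_pos": [18, -17, 0], "dr": [0, 0, 2.9]}, {"delta_pos": [18, -17, 0], "dr": [0, 0, 2.9]}, {"delta_pos": [18, -17, 0], "dr": [0, 0, 2.9]}, {"delta_pos": [18, -17, 0], "dr": [0, 0, 2.9]}, {"delta_pos": [18, -17, 0], "dr": [0, 0, 2.9]}, {"delta_pos": [18, -17, 0], "dr": [0, 0, 2.9]}, {"delta_pos": [18, -17, 0], "dr": [0, 0, 2.9]}, {"delta_pos": [18, -17, -10], "dr": [0, 0, 2.9]}, {"delta_pos": [18, -17, -10], "dr": [0, 0, 2.9]}, {"delta_pos": [18, -17, -10], "dr": [0, 0, 2.9]}, {"delta_pos": [18, -17, -10], "dr": [0, 0, 2.9]}, {"delta_pos": [18, -17, -10], "dr": [0, 0, 2.9]}, {"delta_pos": [18, -17, -10], "dr": [0, 0, 2.9]}, {"delta_pos": [18, -18, -10], "dr": [0, 0, 2.7]}, {"delta_pos": [0, 0, 0], "dr": [0, 0, 0]}, {"delta_pos": [0, 0, 0], "dr": [0, 0, 0]}], grip=1)

```text
time_s: 1.8
position: [0.4501, 0.2634, 0.183]
tool_rot: [[-0.408, 0.913, -0.001], [0.913, 0.408, -0.0], [0.0, -0.001, -1.0]]
ft_force: [-0.4, -0.6, 0.1]
grip_width: 0.0851
```

```bash
python3 - <<'E'
from h import *
f=lambda l,z:np.array([onz("top",318+a/6,130+b/6,z) for a,b in l])
for l,z in(([(148,108),(663,50),(708,328),(185,388)],.097),([(177,205),(635,155),(650,262),(190,310)],.07)):
    p=f(l,z);d=p[0]+p[3]-p[1]-p[2];print(p.mean(0),np.degrees(np.arctan2(-d[0],d[1])),np.linalg.norm(d)/2,np.linalg.norm(p[0]-p[3]))
s=env.observe();R=s["tool_rot"];print(s["position"],np.degrees(np.arctan2(R[1,0],R[0,0])))
for n in("top","side"): cv2.imwrite(f"pics/{n}1.png",env.get_image(n))
a=cv2.imread("pics/top1.png")[120:260,60:240];b=cv2.imread("pics/side1.png")[60:200,200:380]
cv2.imwrite("pics/g1.png",cv2.resize(np.hstack([a,b]),None,fx=2.2,fy=2.2,interpolation=cv2.INTER_CUBIC))
E
```

```text
[ 0.48895669 -0.21158929  0.097     ] 5.409260963212264 0.15561959622763344 0.08440722701737526
[ 0.48953541 -0.21496996  0.07      ] 5.009351128192099 0.14250751670676787 0.03277775704056572
[0.45010368 0.26344919 0.18301625] 114.08444554871257
```

View pics/g1.png

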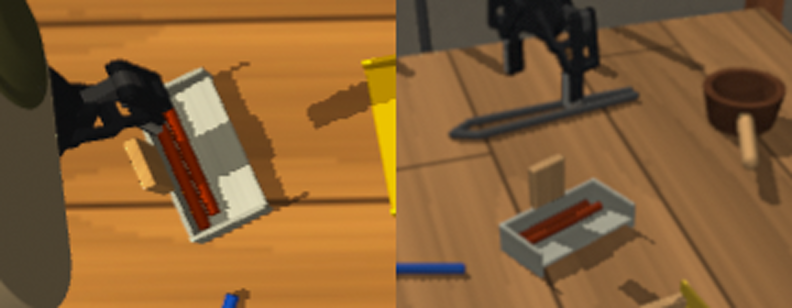

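The plate and tray haven't moved and the gripper is above and aligned with them. Descending to grasp.

arm_command(steps=[{"delta_pos": [0, 0, -15], "dr": [0, 0, 0.1]}, {"delta_pos": [0, 0, -20], "dr": [0, 0, 0]}, {"delta_pos": [0, 0, -20], "dr": [0, 0, 0]}, {"delta_pos": [0, 0, -20], "dr": [0, 0, 0]}, {"delta_pos": [0, 0, -20], "dr": [0, 0, 0]}, {"delta_pos": [0, 0, -12], "dr": [0, 0, 0]}, {"delta_pos": [0, 0, -8], "dr": [0, 0, 0]}, {"delta_pos": [0, 0, 0], "dr": [0, 0, 0]}, {"delta_pos": [0, 0, 0], "dr": [0, 0, 0]}])

```text
time_s: 2.8
position: [0.4503, 0.264, 0.0689]
tool_rot: [[-0.411, 0.911, 0.001], [0.911, 0.411, 0.0], [-0.0, 0.001, -1.0]]
ft_force: [0.6, 0.5, -0.2]
grip_width: 0.0851
```

arm_command(steps=[{"delta_pos": [0, 0, 0], "dr": [0, 0, 0]}, {"delta_pos": [0, 0, 0], "dr": [0, 0, 0]}, {"delta_pos": [0, 0, 0], "dr": [0, 0, 0]}, {"delta_pos": [0, 0, 0], "dr": [0, 0, 0]}, {"delta_pos": [0, 0, 0], "dr": [0, 0, 0]}, {"delta_pos": [0, 0, 0], "dr": [0, 0, 0]}, {"delta_pos": [0, 0, 0], "dr": [0, 0, 0]}, {"delta_pos": [0, 0, 0], "dr": [0, 0, 0]}, {"delta_pos": [0, 0, 0], "dr": [0, 0, 0]}, {"delta_pos": [0, 0, 0], "dr": [0, 0, 0]}], grip=0, squeeze=50)

```text
time_s: 3.8
position: [0.4501, 0.2637, 0.0683]
tool_rot: [[-0.411, 0.912, -0.0], [0.912, 0.411, 0.0], [0.0, -0.0, -1.0]]
ft_force: [-1.0, 1.0, -0.7]
grip_width: 0.0112
```

Grip width is 11 mm, so the plate is held. Lifting gently.

arm_command(steps=[{"delta_pos": [0, 0, 2], "dr": [0, 0, 0]}, {"delta_pos": [0, 0, 4], "dr": [0, 0, 0]}, {"delta_pos": [0, 0, 7], "dr": [0, 0, 0]}, {"delta_pos": [0, 0, 10], "dr": [0, 0, 0]}, {"delta_pos": [0, 0, 12], "dr": [0, 0, 0]}, {"delta_pos": [0, 0, 12], "dr": [0, 0, 0]}, {"delta_pos": [0, 0, 12], "dr": [0, 0, 0]}, {"delta_pos": [0, 0, 12], "dr": [0, 0, 0]}, {"delta_pos": [0, 0, 12], "dr": [0, 0, 0]}, {"delta_pos": [0, 0, 12], "dr": [0, 0, 0]}, {"delta_pos": [0, 0, 12], "dr": [0, 0, 0]}, {"delta_pos": [0, 0, 12], "dr": [0, 0, 0]}, {"delta_pos": [0, 0, 12], "dr": [0, 0, 0]}, {"delta_pos": [0, 0, 12], "dr": [0, 0, 0]}, {"delta_pos": [0, 0, 10], "dr": [0, 0, 0]}, {"delta_pos": [0, 0, 8], "dr": [0, 0, 0]}, {"delta_pos": [0, 0, 6], "dr": [0, 0, 0]}, {"delta_pos": [0, 0, 3], "dr": [0, 0, 0]}, {"delta_pos": [0, 0, 0], "dr": [0, 0, 0]}])

```text
time_s: 5.7
position: [0.4502, 0.2636, 0.2385]
tool_rot: [[-0.411, 0.912, 0.0], [0.912, 0.411, 0.0], [-0.0, 0.0, -1.0]]
ft_force: [0.1, -0.2, -3.2]
grip_width: 0.0114
```

```bash
python3 - <<'E'
from h import *
a=env.get_image("top")[90:270,20:240];b=env.get_image("side")[30:210,180:400]
cv2.imwrite("pics/g2.png",cv2.resize(np.hstack([a,b]),None,fx=1.8,fy=1.8,interpolation=cv2.INTER_CUBIC))
E
```

```text
(no output)
```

View pics/g2.png

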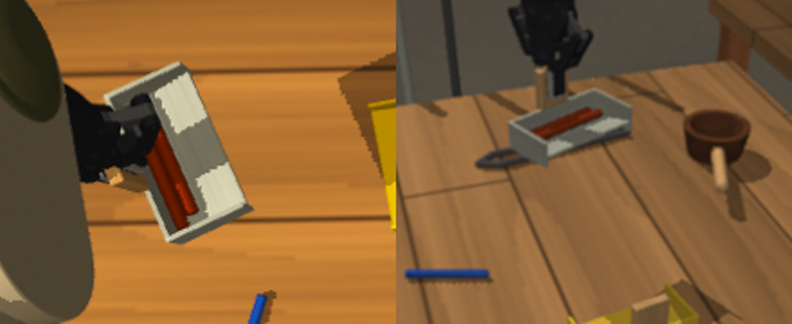

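The tray is level, both rods are in it, and the measured load is about 3.2 N. Carrying and turning it by -109°.

arm_command(steps=[{"delta_pos": [0.5, -2, 0], "dr": [0, 0, -0.4]}, {"delta_pos": [1, -4, 0], "dr": [0, 0, -1]}, {"delta_pos": [2, -8, 0], "dr": [0, 0, -2]}, {"delta_pos": [3, -11, 0], "dr": [0, 0, -2.6]}, {"delta_pos": [3.5, -13, 0], "dr": [0, 0, -3]}, {"delta_pos": [3.5, -13, 0], "dr": [0, 0, -3]}, {"delta_pos": [3.5, -13, 0], "dr": [0, 0, -3]}, {"delta_pos": [3.5, -13, 0], "dr": [0, 0, -3]}, {"delta_pos": [3.5, -13, 0], "dr": [0, 0, -3]}, {"delta_pos": [3.5, -13, 0], "dr": [0, 0, -3]}, {"delta_pos": [3.5, -13, 0], "dr": [0, 0, -3]}, {"delta_pos": [3.5, -13, 0], "dr": [0, 0, -3]}, {"delta_pos": [3.5, -13, 0], "dr": [0, 0, -3]}, {"delta_pos": [3.5, -13, 0], "dr": [0, 0, -3]}, {"delta_pos": [3.5, -13, 0], "dr": [0, 0, -3]}, {"delta_pos": [3.5, -13, 0], "dr": [0, 0, -3]}, {"delta_pos": [3.5, -13, 0], "dr": [0, 0, -3]}, {"delta_pos": [3.5, -13, 0], "dr": [0, 0, -3]}, {"delta_pos": [3.5, -13, 0], "dr": [0, 0, -3]}, {"delta_pos": [3.5, -13, 0], "dr": [0, 0, -3]}])

```text
time_s: 7.8
position: [0.513, 0.0295, 0.2383]
tool_rot: [[0.5, 0.866, -0.0], [0.866, -0.5, 0.0], [-0.0, -0.0, -1.0]]
ft_force: [-0.8, 0.7, -3.2]
grip_width: 0.0115
```

arm_command(steps=[{"delta_pos": [3.5, -13, 0], "dr": [0, 0, -3]}, {"delta_pos": [3.5, -13, 0], "dr": [0, 0, -3]}, {"delta_pos": [3.5, -13, 0], "dr": [0, 0, -3]}, {"delta_pos": [3.5, -13, 0], "dr": [0, 0, -3]}, {"delta_pos": [3.5, -13, 0], "dr": [0, 0, -3]}, {"delta_pos": [3.5, -13, 0], "dr": [0, 0, -3]}, {"delta_pos": [3.5, -13, 0], "dr": [0, 0, -3]}, {"delta_pos": [3.5, -13, 0], "dr": [0, 0, -3]}, {"delta_pos": [3.5, -13, 0], "dr": [0, 0, -3]}, {"delta_pos": [3.5, -13, 0], "dr": [0, 0, -3]}, {"delta_pos": [3.5, -13, 0], "dr": [0, 0, -3]}, {"delta_pos": [3.5, -13, 0], "dr": [0, 0, -3]}, {"delta_pos": [3.5, -13, 0], "dr": [0, 0, -3]}, {"delta_pos": [3.5, -13, 0], "dr": [0, 0, -3]}, {"delta_pos": [3.5, -11, 0], "dr": [0, 0, -3]}, {"delta_pos": [3, -8, 0], "dr": [0, 0, -3]}, {"delta_pos": [3, -4, 0], "dr": [0, 0, -2.5]}, {"delta_pos": [2, -2, 0], "dr": [0, 0, -1.5]}, {"delta_pos": [1, -1, 0], "dr": [0, 0, -0.5]}, {"delta_pos": [0, 0, 0], "dr": [0, 0, 0]}])

```text
time_s: 9.8
position: [0.5742, -0.1775, 0.2382]
tool_rot: [[0.991, 0.135, -0.0], [0.135, -0.991, 0.0], [-0.0, -0.0, -1.0]]
ft_force: [0.5, 1.3, -2.6]
grip_width: 0.0117
```

```bash
python3 - <<'E'
from h import *
s=env.observe();R=s["tool_rot"];print(s["position"],np.degrees(np.arctan2(R[1,0],R[0,0])),s["q"])
im=env.get_image("top");cv2.imwrite("pics/top3.png",im)
a=im[60:240,300:500];b=env.get_image("side")[150:330,290:490]
cv2.imwrite("pics/g3.png",cv2.resize(np.hstack([a,b]),None,fx=2,fy=2,interpolation=cv2.INTER_CUBIC))
hsv=cv2.cvtColor(im,cv2.COLOR_BGR2HSV);H,S=hsv[...,0].astype(int),hsv[...,1]
k=((S>180)&((H<8)|(H>172))).astype(np.uint8);k[:,:300]=0;k[:,470:]=0
c=max(cv2.findContours(k,0,2)[0],key=cv2.contourArea)
p=np.array([onz("top",*q[0],s["position"][2]-.056)[:2] for q in c],np.float32)*1000;print(cv2.minAreaRect(p))
E
```

```text
[ 0.57421932 -0.17747265  0.23821923] 7.766511692404027 [-2.84484798e+01  2.75827094e+01  6.72917273e+01 -5.34092214e-04
  8.51375994e+01 -3.62149456e+01]Traceback (most recent call last):
  File "<stdin>", line 8, in <module>
ValueError: max() iterable argument is empty
```

View pics/g3.png

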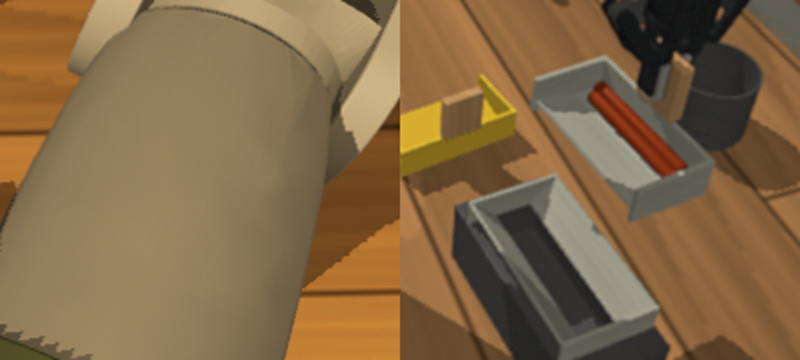

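The side crop shows both rods still in the tray, spanning (388,196) to (431,235) in the full image, with the box in front. The top view is blocked by the arm. I'll measure the tray offset from the rods.

```bash
python3 - <<'E'
from h import *
s=env.observe();P=s["position"];R=s["tool_rot"];x=-R[:,1]; y=R[:,0]
x=np.cross(y,[0,0,1])
a,b=onz("side",388.5,196,.182),onz("side",431.5,235,.182);m=(a+b)/2
print(a,b,np.linalg.norm(a-b),"mid in tray frame x,y",(m-P)@x,(m-P)@y,"dir",np.degrees(np.arctan2(*(b-a)[[1,0]])))
c=onz("side",290+155/2,150+265/2*1,.097) if 0 else None
for q in[(470,207),(557,178),(658,310),(578,355)]: print(onz("side",290+(q[0]-400)/2,150+q[1]/2,.097))
E
```

```text
[ 0.55101928 -0.1286898   0.182     ] [ 0.57160215 -0.22992584  0.182     ] 0.10330725926001796 mid in tray frame x,y 0.00031770302540765527 -0.012968000010562293 dir -78.50751431764543
[ 0.43755512 -0.14536071  0.097     ]
[ 0.52244645 -0.13655937  0.097     ]
[ 0.53678593 -0.2882544   0.097     ]
[ 0.46088861 -0.3051791   0.097     ]
```

arm_command(steps=[{"delta_pos": [1, -3, -2], "dr": [0, 0, -0.3]}, {"delta_pos": [1, -4, -4], "dr": [0, 0, -0.4]}, {"delta_pos": [1, -5, -5], "dr": [0, 0, -0.5]}, {"delta_pos": [1, -5, -5], "dr": [0, 0, -0.5]}, {"delta_pos": [1, -4, -5], "dr": [0, 0, -0.5]}, {"delta_pos": [0, -3, -5], "dr": [0, 0, -0.3]}, {"delta_pos": [0, -2, -5], "dr": [0, 0, -0.1]}, {"delta_pos": [0, 0, -5], "dr": [0, 0, 0]}, {"delta_pos": [0, 0, -5], "dr": [0, 0, 0]}, {"delta_pos": [0, 0, -5], "dr": [0, 0, 0]}, {"delta_pos": [0, 0, -5], "dr": [0, 0, 0]}, {"delta_pos": [0, 0, -4], "dr": [0, 0, 0]}, {"delta_pos": [0, 0, -3], "dr": [0, 0, 0]}, {"delta_pos": [0, 0, -2], "dr": [0, 0, 0]}, {"delta_pos": [0, 0, 0], "dr": [0, 0, 0]}])

```text
time_s: 11.4
position: [0.5791, -0.2034, 0.1781]
tool_rot: [[0.996, 0.09, -0.0], [0.09, -0.996, 0.0], [-0.0, -0.0, -1.0]]
ft_force: [-0.2, 0.2, -2.8]
grip_width: 0.0114
```

Edge is about 20 mm to the near side of the slot line and 30 mm above the rim. The rods are centred in the tray. I'm tipping about the open edge.

arm_command(steps=[{"delta_pos": [-2, -0.2, 2.2], "dr": [0.18, -1.99, 0]}, {"delta_pos": [-2, -0.2, 2.2], "dr": [0.18, -1.99, 0]}, {"delta_pos": [-2, -0.2, 2.2], "dr": [0.18, -1.99, 0]}, {"delta_pos": [-2, -0.2, 2.2], "dr": [0.18, -1.99, 0]}, {"delta_pos": [-2, -0.2, 2.2], "dr": [0.18, -1.99, 0]}, {"delta_pos": [-2, -0.2, 2.2], "dr": [0.18, -1.99, 0]}, {"delta_pos": [-0.6, 0, 0.5], "dr": [0.045, -0.5, 0]}, {"delta_pos": [-0.6, 0, 0.5], "dr": [0.045, -0.5, 0]}, {"delta_pos": [-0.6, 0, 0.5], "dr": [0.045, -0.5, 0]}, {"delta_pos": [-0.6, 0, 0.5], "dr": [0.045, -0.5, 0]}, {"delta_pos": [-0.6, 0, 0.5], "dr": [0.045, -0.5, 0]}, {"delta_pos": [-0.6, 0, 0.5], "dr": [0.045, -0.5, 0]}, {"delta_pos": [-0.6, -0.1, 0.5], "dr": [0.045, -0.5, 0]}, {"delta_pos": [-0.6, -0.1, 0.5], "dr": [0.045, -0.5, 0]}, {"delta_pos": [-0.6, -0.1, 0.5], "dr": [0.045, -0.5, 0]}, {"delta_pos": [-0.6, -0.1, 0.5], "dr": [0.045, -0.5, 0]}, {"delta_pos": [-0.6, -0.1, 0.5], "dr": [0.045, -0.5, 0]}, {"delta_pos": [-0.6, -0.1, 0.5], "dr": [0.045, -0.5, 0]}])

```text
time_s: 13.2
position: [0.5599, -0.2052, 0.1976]
tool_rot: [[0.947, 0.09, 0.309], [0.086, -0.996, 0.028], [0.31, 0.0, -0.951]]
ft_force: [-0.6, 0.7, -2.8]
grip_width: 0.0113
```

arm_command(steps=[{"delta_pos": [-0.6, 0, 0.4], "dr": [0.045, -0.5, 0]}, {"delta_pos": [-0.6, 0, 0.4], "dr": [0.045, -0.5, 0]}, {"delta_pos": [-0.6, 0, 0.4], "dr": [0.045, -0.5, 0]}, {"delta_pos": [-0.6, 0, 0.4], "dr": [0.045, -0.5, 0]}, {"delta_pos": [-0.6, 0, 0.4], "dr": [0.045, -0.5, 0]}, {"delta_pos": [-0.6, 0, 0.4], "dr": [0.045, -0.5, 0]}, {"delta_pos": [-0.6, -0.1, 0.4], "dr": [0.045, -0.5, 0]}, {"delta_pos": [-0.6, -0.1, 0.4], "dr": [0.045, -0.5, 0]}, {"delta_pos": [-0.6, -0.1, 0.4], "dr": [0.045, -0.5, 0]}, {"delta_pos": [-0.6, -0.1, 0.4], "dr": [0.045, -0.5, 0]}, {"delta_pos": [-0.6, -0.1, 0.4], "dr": [0.045, -0.5, 0]}, {"delta_pos": [-0.6, -0.1, 0.4], "dr": [0.045, -0.5, 0]}])

```text
time_s: 14.4
position: [0.5527, -0.2058, 0.2024]
tool_rot: [[0.909, 0.09, 0.406], [0.082, -0.996, 0.037], [0.408, 0.0, -0.913]]
ft_force: [0.4, -0.8, -2.3]
grip_width: 0.0114
```

arm_command(steps=[{"delta_pos": [-1.3, -0.1, 0.7], "dr": [0.09, -1, 0]}, {"delta_pos": [-1.3, -0.1, 0.7], "dr": [0.09, -1, 0]}, {"delta_pos": [-1.3, -0.1, 0.7], "dr": [0.09, -1, 0]}, {"delta_pos": [-1.3, -0.1, 0.7], "dr": [0.09, -1, 0]}, {"delta_pos": [-1.3, -0.1, 0.7], "dr": [0.09, -1, 0]}, {"delta_pos": [-1.3, -0.1, 0.7], "dr": [0.09, -1, 0]}, {"delta_pos": [-1.4, -0.1, 0.5], "dr": [0.09, -1, 0]}, {"delta_pos": [-1.4, -0.1, 0.5], "dr": [0.09, -1, 0]}, {"delta_pos": [-1.4, -0.1, 0.5], "dr": [0.09, -1, 0]}, {"delta_pos": [-1.4, -0.1, 0.5], "dr": [0.09, -1, 0]}, {"delta_pos": [-1.4, -0.1, 0.5], "dr": [0.09, -1, 0]}, {"delta_pos": [-1.4, -0.1, 0.5], "dr": [0.09, -1, 0]}, {"delta_pos": [-1.4, -0.1, 0.4], "dr": [0.09, -1, 0]}, {"delta_pos": [-1.4, -0.1, 0.4], "dr": [0.09, -1, 0]}, {"delta_pos": [-1.4, -0.1, 0.4], "dr": [0.09, -1, 0]}, {"delta_pos": [-1.4, -0.1, 0.4], "dr": [0.09, -1, 0]}, {"delta_pos": [-1.4, -0.1, 0.4], "dr": [0.09, -1, 0]}, {"delta_pos": [-1.4, -0.1, 0.4], "dr": [0.09, -1, 0]}, {"delta_pos": [0, 0, 0], "dr": [0, 0, 0]}, {"delta_pos": [0, 0, 0], "dr": [0, 0, 0]}])

```text
time_s: 16.4
position: [0.5282, -0.2078, 0.212]
tool_rot: [[0.739, 0.09, 0.668], [0.067, -0.996, 0.06], [0.671, 0.001, -0.742]]
ft_force: [0.2, -0.1, -1.8]
grip_width: 0.0115
```

```bash
python3 - <<'E'
from h import *
b=env.get_image("side")[130:360,270:490]
cv2.imwrite("pics/g4.png",cv2.resize(b,None,fx=2.5,fy=2.5,interpolation=cv2.INTER_CUBIC))
E
```

```text
(no output)
```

View pics/g4.png

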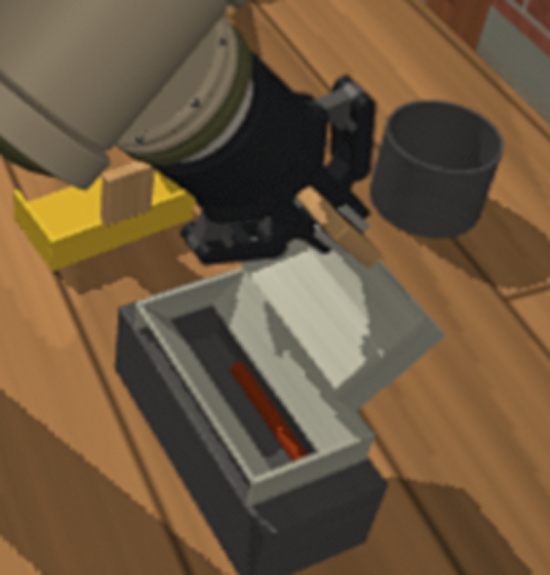

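One rod can be seen down through the slot at about (364,277) to (390,312) and the tray looks empty. I'll raise it, level it and move it aside while still holding it, then check both rods from above.

arm_command(steps=[{"delta_pos": [2, 0, 6], "dr": [0, 0, 0]}, {"delta_pos": [4, 0, 10], "dr": [0, 0, 0]}, {"delta_pos": [4, 0, 10], "dr": [0, 0, 0]}, {"delta_pos": [4, 0, 5], "dr": [-0.36, 3.98, 0]}, {"delta_pos": [4, 0, 0], "dr": [-0.36, 3.98, 0]}, {"delta_pos": [4, 0, 0], "dr": [-0.36, 3.98, 0]}, {"delta_pos": [4, 0, 0], "dr": [-0.36, 3.98, 0]}, {"delta_pos": [4, 0, 0], "dr": [-0.36, 3.98, 0]}, {"delta_pos": [4, 0, 0], "dr": [-0.36, 3.98, 0]}, {"delta_pos": [4, 0, 0], "dr": [-0.36, 3.98, 0]}, {"delta_pos": [4, 0, 0], "dr": [-0.36, 3.98, 0]}, {"delta_pos": [4, 0, 0], "dr": [-0.36, 3.98, 0]}, {"delta_pos": [4, 0, 0], "dr": [-0.36, 3.98, 0]}, {"delta_pos": [0, 0, 0], "dr": [-0.18, 1.99, 0]}, {"delta_pos": [0, 0, 0], "dr": [0, 0, 0]}])

```text
time_s: 17.95
position: [0.5791, -0.2074, 0.2429]
tool_rot: [[0.996, 0.09, 0.003], [0.09, -0.996, -0.0], [0.003, 0.001, -1.0]]
ft_force: [0.2, -0.3, -2.3]
grip_width: 0.0117
```

arm_command(steps=[{"delta_pos": [-2, 10, 0], "dr": [0, 0, 2]}, {"delta_pos": [-3, 15, 0], "dr": [0, 0, 4]}, {"delta_pos": [-5, 20, 0], "dr": [0, 0, 4]}, {"delta_pos": [-5, 20, 0], "dr": [0, 0, 4]}, {"delta_pos": [-5, 20, 0], "dr": [0, 0, 4]}, {"delta_pos": [-5, 20, 0], "dr": [0, 0, 4]}, {"delta_pos": [-5, 20, 0], "dr": [0, 0, 4]}, {"delta_pos": [-5, 20, 0], "dr": [0, 0, 4]}, {"delta_pos": [-5, 20, 0], "dr": [0, 0, 4]}, {"delta_pos": [-5, 20, 0], "dr": [0, 0, 4]}, {"delta_pos": [-5, 20, 0], "dr": [0, 0, 4]}, {"delta_pos": [-5, 20, 0], "dr": [0, 0, 4]}, {"delta_pos": [-5, 20, 0], "dr": [0, 0, 4]}, {"delta_pos": [-5, 20, 0], "dr": [0, 0, 4]}, {"delta_pos": [-5, 20, 0], "dr": [0, 0, 4]}, {"delta_pos": [-5, 20, 0], "dr": [0, 0, 4]}, {"delta_pos": [-5, 20, 0], "dr": [0, 0, 4]}, {"delta_pos": [-5, 20, 0], "dr": [0, 0, 4]}, {"delta_pos": [-5, 20, 0], "dr": [0, 0, 4]}, {"delta_pos": [-5, 20, 0], "dr": [0, 0, 4]}])

```text
time_s: 19.95
position: [0.4821, 0.1785, 0.2434]
tool_rot: [[0.115, 0.993, 0.002], [0.993, -0.115, 0.003], [0.004, 0.001, -1.0]]
ft_force: [0.5, 0.9, -2.6]
grip_width: 0.0114
```

```bash
python3 - <<'E'
from h import *
s=env.observe();R=s["tool_rot"];print(s["position"],np.degrees(np.arctan2(R[1,0],R[0,0])),R[:,2])
a=env.get_image("top");b=env.get_image("side")
cv2.imwrite("pics/g5.png",np.hstack([cv2.resize(a[120:220,310:450],(420,300),interpolation=2),cv2.resize(b[220:370,300:440],(280,300),interpolation=2)]))
cv2.imwrite("pics/top5.png",a)
E
```

```text
[0.48213059 0.17846215 0.24340643] 83.40770356633831 [ 0.00181865  0.00334459 -0.99999275]
```

View pics/g5.png

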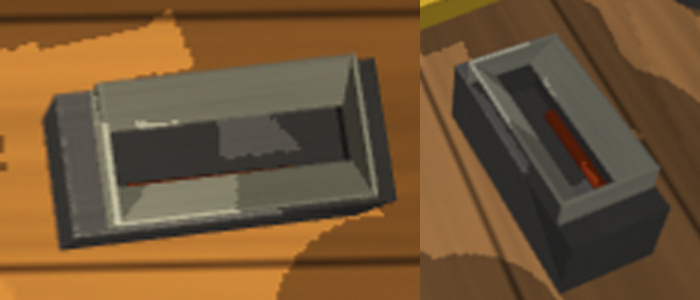

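```bash
python3 - <<'E'
from h import *
for z in(.010,.016):
  print(z,"side",onz("side",388.5,312,z),onz("side",364,276.5,z),"top",onz("top",352.7,181.7,z),onz("top",381.7,178,z))
im=cv2.imread("pics/top5.png").astype(int);m=(im[...,2]>im[...,1]*1.6)&(im[...,2]>im[...,0]*2)&(im[...,2]>40)
v,u=np.nonzero(m[150:190,345:432]);print(sorted(zip(u+345,v+150))[::4])
# where would the side-seen rod appear in top image
for p in(onz("side",388.5,312,.01),onz("side",364,276.5,.01)): print(proj("top",p))
E
```

```text
0.01 side [ 0.52700342 -0.2351085   0.01      ] [ 0.51924962 -0.1493148   0.01      ] top [ 0.47625035 -0.16243632  0.01      ] [ 0.48250295 -0.22034742  0.01      ]
0.016 side [ 0.5242013 -0.2385531  0.016    ] [ 0.51652097 -0.15357223  0.016     ] top [ 0.47530602 -0.1612852   0.016     ] [ 0.48151227 -0.21876705  0.016     ]
[(np.int64(353), np.int64(181)), (np.int64(357), np.int64(181)), (np.int64(362), np.int64(180)), (np.int64(369), np.int64(179)), (np.int64(377), np.int64(178)), (np.int64(386), np.int64(177)), (np.int64(406), np.int64(175))]
[388.04036543 155.82375522]
[345.27480108 160.48472104]
```

The two views show different rods. The side view gives x≈0.523 (floor, far wall) and the top view gives x≈0.479 (near-side floor), so both are in the box. I'm returning the tray to its free original spot.

arm_command(steps=[{"delta_pos": [-3, 8, 0], "dr": [0, 0, 3]}, {"delta_pos": [-4, 11, 0], "dr": [0, 0, 4]}, {"delta_pos": [-5, 13, 0], "dr": [0, 0, 5]}, {"delta_pos": [-5, 13, 0], "dr": [0, 0, 5]}, {"delta_pos": [-5, 13, 0], "dr": [0, 0, 5]}, {"delta_pos": [-5, 13, 0], "dr": [0, 0, 4]}, {"delta_pos": [-3, 9, 0], "dr": [0, 0, 3]}, {"delta_pos": [-2, 5, 0], "dr": [0, 0, 1.8]}, {"delta_pos": [0, 0, -8], "dr": [0, 0, 0]}, {"delta_pos": [0, 0, -15], "dr": [0, 0, 0]}, {"delta_pos": [0, 0, -20], "dr": [0, 0, 0]}, {"delta_pos": [0, 0, -20], "dr": [0, 0, 0]}, {"delta_pos": [0, 0, -20], "dr": [0, 0, 0]}, {"delta_pos": [0, 0, -20], "dr": [0, 0, 0]}, {"delta_pos": [0, 0, -20], "dr": [0, 0, 0]}, {"delta_pos": [0, 0, -15], "dr": [0, 0, 0]}, {"delta_pos": [0, 0, -10], "dr": [0, 0, 0]}, {"delta_pos": [0, 0, -8], "dr": [0, 0, 0]}, {"delta_pos": [0, 0, -5], "dr": [0, 0, 0]}, {"delta_pos": [0, 0, -3], "dr": [0, 0, 0]}])

```text
time_s: 22.05
position: [0.4513, 0.2623, 0.0788]
tool_rot: [[-0.406, 0.914, -0.001], [0.914, 0.406, 0.003], [0.003, 0.001, -1.0]]
ft_force: [0.2, -0.5, -1.8]
grip_width: 0.0116
```

arm_command(steps=[{"delta_pos": [0, 0, -3], "dr": [0, 0, 0]}, {"delta_pos": [0, 0, -3], "dr": [0, 0, 0]}, {"delta_pos": [0, 0, -2], "dr": [0, 0, 0]}, {"delta_pos": [0, 0, 0], "dr": [0, 0, 0]}, {"delta_pos": [0, 0, 0], "dr": [0, 0, 0]}])

```text
time_s: 22.55
position: [0.4513, 0.2625, 0.071]
tool_rot: [[-0.406, 0.914, -0.001], [0.914, 0.406, 0.003], [0.003, 0.0, -1.0]]
ft_force: [0.6, -0.8, -2.9]
grip_width: 0.0117
```

arm_command(steps=[{"delta_pos": [0, 0, -1], "dr": [0, 0, 0]}, {"delta_pos": [0, 0, -1], "dr": [0, 0, 0]}, {"delta_pos": [0, 0, -0.7], "dr": [0, 0, 0]}, {"delta_pos": [0, 0, 0], "dr": [0, 0, 0]}, {"delta_pos": [0, 0, 0], "dr": [0, 0, 0]}])

```text
time_s: 23.05
position: [0.4512, 0.2625, 0.0684]
tool_rot: [[-0.406, 0.914, -0.001], [0.914, 0.406, 0.003], [0.003, 0.0, -1.0]]
ft_force: [-1.6, 0.5, 1.5]
grip_width: 0.0116
```

The force has changed sign, so the tray is on the bench. Releasing and going up.

arm_command(steps=[{"delta_pos": [0, 0, 0], "dr": [0, 0, 0]}, {"delta_pos": [0, 0, 0], "dr": [0, 0, 0]}, {"delta_pos": [0, 0, 0], "dr": [0, 0, 0]}, {"delta_pos": [0, 0, 0], "dr": [0, 0, 0]}, {"delta_pos": [0, 0, 0], "dr": [0, 0, 0]}, {"delta_pos": [0, 0, 0], "dr": [0, 0, 0]}, {"delta_pos": [0, 0, 0], "dr": [0, 0, 0]}, {"delta_pos": [0, 0, 0], "dr": [0, 0, 0]}, {"delta_pos": [0, 0, 0], "dr": [0, 0, 0]}, {"delta_pos": [0, 0, 0], "dr": [0, 0, 0]}], grip=1)

```text
time_s: 24.05
position: [0.4512, 0.2624, 0.0682]
tool_rot: [[-0.406, 0.914, -0.001], [0.914, 0.406, 0.002], [0.003, 0.0, -1.0]]
ft_force: [0.7, -0.3, 0.7]
grip_width: 0.0856
```

arm_command(steps=[{"delta_pos": [0, 0, 5], "dr": [0, 0, 0]}, {"delta_pos": [0, 0, 10], "dr": [0, 0, 0]}, {"delta_pos": [0, 0, 20], "dr": [0, 0, 0]}, {"delta_pos": [0, 0, 20], "dr": [0, 0, 0]}, {"delta_pos": [0, 0, 20], "dr": [0, 0, 0]}, {"delta_pos": [0, 0, 20], "dr": [0, 0, 0]}, {"delta_pos": [0, 0, 20], "dr": [0, 0, 0]}, {"delta_pos": [0, 0, 20], "dr": [0, 0, 0]}, {"delta_pos": [0, 0, 20], "dr": [0, 0, 0]}, {"delta_pos": [0, 0, 15], "dr": [0, 0, 0]}, {"delta_pos": [-20, 20, 0], "dr": [0, 0, 0]}, {"delta_pos": [-20, 20, 0], "dr": [0, 0, 0]}, {"delta_pos": [-20, 20, 0], "dr": [0, 0, 0]}, {"delta_pos": [-20, 20, 0], "dr": [0, 0, 0]}, {"delta_pos": [-20, 20, 0], "dr": [0, 0, 0]}, {"delta_pos": [-20, 20, 0], "dr": [0, 0, 0]}, {"delta_pos": [0, 0, 0], "dr": [0, 0, 0]}, {"delta_pos": [0, 0, 0], "dr": [0, 0, 0]}])

```text
time_s: 25.85
position: [0.331, 0.3825, 0.2389]
tool_rot: [[-0.408, 0.913, -0.0], [0.913, 0.408, 0.003], [0.003, 0.001, -1.0]]
ft_force: [-0.5, -0.4, 0.4]
grip_width: 0.0852
```

```bash
python3 - <<'E'
from h import *
a=env.get_image("top")[100:280,60:460];b=env.get_image("side")[90:270,200:400]
cv2.imwrite("pics/g6.png",np.vstack([cv2.resize(a,None,fx=1.6,fy=1.6),np.hstack([cv2.resize(b,None,fx=1.6,fy=1.6),np.zeros((288,320,3),np.uint8)])]))
E
```

View pics/g6.png

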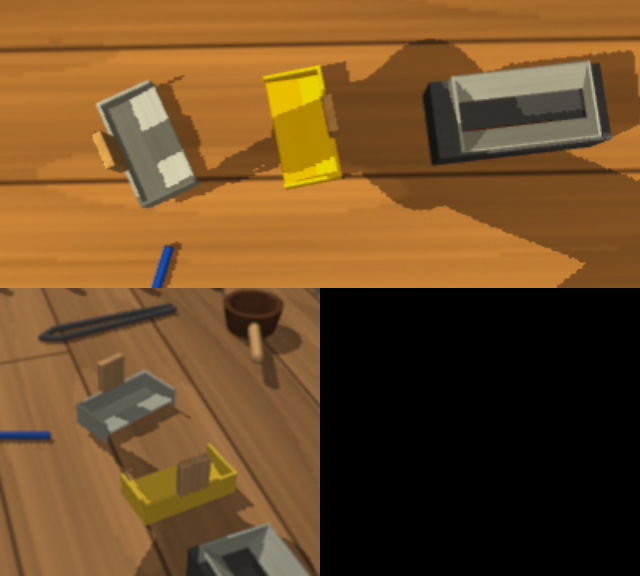

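The tray stands upright and empty at its original spot. There are no rods on the bench and the other objects haven't moved. Handing in.

```bash
python3 -c "
from rig import env
print(env.close_job())"
```

```text
the job is handed in; nothing more can be done
None
```

The job is handed in at about 26 s of the 64 s limit; no verdict was reported. I lifted the tray with both rods in it and turned it 109° so the rods lay in line with the slot. I then tipped it slowly about its open edge to 42° and set the empty tray back where it came from, upright, and let go.

**Rods:** One rod appears on the box floor in the side view, at x≈0.523. The other shows in the top view as only a thin strip, at x≈0.479. The two positions are 44 mm apart, so I took them as two different rods, both inside the box. I never saw both rods in one picture.

**Tray:** The last pictures show it upright and empty on the bench, with no rods outside the box. The gripper let go at the same height at which it had grasped the tray, within about 0.1 mm. The arm is clear of everything.

**Checks that disagreed:** The slot centre's y came out about 4–7 mm apart between the top and side views, well within the room available. The wrist force readings were noisy, roughly ±0.5 N, so they confirm that the tray is empty only weakly.

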